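Clip the brown bottle upright under the sink

ROBOT

A 7-joint arm with a two-finger parallel gripper is mounted at the origin on the work surface. World frame = base frame: x ahead of the robot, y to its left, z up, the work surface at z = 0. Lengths are in m, angles in rad, forces in N, time in s.
With the tool pointing down it reaches from about 0.4 to 0.875 m from the base axis. Payload 6.5 kg.
Tool frame: the origin (TCP) lies on the mounting face of the last link; the fingertips stand 166 mm ahead of it and the grasp point (between the pads) lies 147 mm ahead of it; z points along the fingers, y is the line along which they close (so a half turn about z gives the same grasp; the last joint's range is limited). The gripper opens to 88 mm and grips with 3 to 60 N. Pads are 18 mm wide; open, the fingers measure 123 mm over their backs; the gripper's body (75 mm by 187 mm) begins 45 mm behind the grasp point.
Start: joints at [-1.383, 0.536, -0.004, 1.538, 0.003, 1.067, -0.071], TCP at [0.163, 0.629, 0.405] pointing down, gripper open.
Joint ranges: [-2.7, 2.7], [-0.37, 2.16], [-1.27, 1.26], [0.24, 2.4], [-1.31, 4.45], [0.19, 1.91], [-2.76, 2.76]. Speed limits (rad/s): [2.39, 2.39, 3.14, 3.14, 3.14, 3.14, 3.14].

INTERFACE

Orientations are given as a unit quaternion [x, y, z, w].
In Python, from workcell import r gives the robot as it stands.
- The arm moves only by the tool send_rows, never from a script. Its arguments are lists of equal length, an entry for each row: "linear": the shift along the tool's x, y, z in mm, a list of three; "delta_rot": the turn, a rotation vector about the tool's x, y, z in rad, a list of three. In form: {"linear": [[dx, dy, dz], ...], "delta_rot": [[rx, ry, rz], ...]}. A call has exactly 8 rows; each row shifts and turns the commanded pose from where the row before left it, along the tool's axes as they then stand; what a row does not reach is not made up. A row lasts 1/10 s, in which the tool goes at most 50 mm and 8.59 degrees, less where a joint would pass 70% of its speed; a pose out of reach is approached as far as the arm can. A call with a gripper value outside its range is refused whole. "fingers" is the closure, from -1 (fully open) to 1 (shut), set as the call begins (left out, the last holds). The fingers move at their own pace and stop on an object; the grip force is fixed at half the most. Time passes only in rows, so rows that do not move let the fingers close, or fill a call up. It gives the time, the measured TCP pose, the force, the opening and the grip force at its end, in the units of the state.
- r.sense(): the state, without advancing time (a new reading comes with each control period).
- r.camera(name): name is "scene" or "top"; returns the picture (384x512x3 uint8, red, green, blue); there is no depth.
- r.get_calibration(name): a dict with "fx", "fy", "cx", "cy" (pixels), "k1" (the pictures are not rectified: a ray, as slopes to the right and down, at radius r is drawn at 1 + k1 r^2 times it, then the intrinsics apply), "R" (3x3) and "t" (3): a world point X has camera coordinates R X + t. Camera axes: x right, y down, z forward; pixel columns grow to the right and rows downward; lengths in m; the calibration is good to about 2 mm. A picture is of the moment at which its call begins. get_calibration takes no time and is no camera call.
- r.finish_job(): hands the job in; it is judged then, once.
The state is a dict: "time_s": time; "q": joint angles; "joint_velocities": joint speeds; "joint_efforts": joint torques, N m; "position": TCP position; "ee_rot": TCP orientation; "wrist_force": force on the tool from outside, world axes, zero at the start; "torque": the same for the moment, N m; "opening": finger opening in m; "gripper_force": force on a finger pad.
Only numpy, scipy, OpenCV 4.12 (cv2) and the standard library are available. Lean on these libraries where they do the work, as an engineer would, in place of code of your own. Each camera call takes 0.05 s, during which the arm holds its last target. There are 200 camera calls.

TASK

Lift the red-ended lever of the bottle clip until its two brass rings spring fully open, stand the brown glass bottle upright on the black pad between them, then press the lever fully down so that the rings close round the bottle's neck. Set the glass bottle down gently, without dropping or tipping it, and leave everything else where it stands.

Things in the scene. Friction and masses are not known exactly. Their poses are not given: they have to be found in the camera images.
- clip: The bottle clip, fixed to the shelf: grey base plate 180 (x) x 320 (y) x 8 mm with the pad, rings and post on its +y half, the lever on its -y half. Origin: centre of the plate's underside; z up, x away from the robot at yaw 0. Places given elsewhere are in these axes, mm. A low steel link cover, top at z 28, lies at x 5 to 35, y -67 to 63.
- cheeks (a point): Middle of the top of the lever housing, at (-37.5, -80, 72): two upright steel cheeks, x -75 to 0, 6 mm thick, outer faces at y -99 and -61. The lever bar (12 mm wide) lies in the slot between them; only its end with the red barrel stands out at +x.
- pipe (a point): Middle of the axis of a white drain pipe, 32 mm diameter, at (60, -80, 152): it runs along y from -145 to -5, above and just beyond the red barrel, and turns down to the plate at both ends. It blocks a gripper coming straight down on the barrel: come tilted by about 40 degrees, the gripper's body leaning back to the clip's -x.
- post (a point): Centre of the top of the grey post that carries the rings, at (60, 80, 108); the post is 36 (x) x 56 (y) mm.
- bay (a point): Centre of the black round pad (62 mm diameter) where the bottle must stand, on top of the base plate, at (-20, 80, 8). Axes as clip.
- pivot (a point): The lever's hinge: at (-60, -80, 62) mm in the clip's axes; the hinge axis is along the clip's y.
- lever_grip (a point): Centre of the red barrel at the lever's end: a cylinder 18 mm diameter, 36 mm long along the clip's y (pinch it across its two end faces), 90 mm from the hinge. With the lever down it lies level with the hinge, on its +x side; as the lever is lifted it moves on the arc up and back towards -x.
- lever (a joint): Lever angle, rad: 0 fully down (rings closed), 1.3 fully up at its stop (rings open). An over-centre mechanism holds it at either end: below about 0.75 it snaps down, above it snaps up; it needs about 2 to 4 N at the barrel.
- ring_left (a joint): Brass half ring on the clip's +y side, rad: 0 closed, 0.7 open; linked to the lever. Swings level; bar 8 mm thick, axis 116 mm above the clip's underside. Closed, the two make a ring of 36 mm inner diameter over the pad, too narrow for the bottle's body; open, they leave over 45 mm free all round the pad's upright line, tips 71 mm to its sides.
- ring_right (a joint): The same for the half ring on the clip's -y side.
- bottle: The brown glass bottle, about 0.22 kg, upright: body 56 mm diameter up to 74 mm, shoulder to 95 mm, neck 26 mm diameter, black screw cap 32 mm diameter from 130 to 160 mm. Origin: centre of its underside, z up. Standing on the shelf; it may change places with the jug and the can.
- jug: Red plastic jug with a white twist cap, 62 x 44 x 110 mm, to leave alone. Origin: centre of its underside.
- can: Plain aluminium can, 66 mm diameter, 105 mm high, to leave alone. Origin: centre of its underside.
- pet1: Clear PET bottle with a blue cap, 65 mm diameter, 170 mm high, at the back left, to leave alone. Origin: centre of its underside.
- pet2: Clear PET bottle with a blue cap, 65 mm diameter, 170 mm high, at the back right, to leave alone. Origin: centre of its underside.
- sponge: Yellow sponge block 70 x 110 x 35 mm at the right, to leave alone. Origin: centre of its underside.

How it is judged:
By the outcome, as a careful person would: the job done as asked, in the order asked, and still so for the second after the job is handed in, with the robot touching nothing.
It also fails if it takes over 67 s, if anything falls off the work surface, if the arm or the gripper's body presses on something with over 40 N, if the wrist force passes 120 N, or if a joint passes its speed limit or range.

## Working session

There is one attempt and no reset: what is moved stays moved. The work goes in short steps, Python scripts to look and compute and a tool call to move; the robot and the scene stay as the last step left them, time stands still between calls to the robot, and variables do not carry over. Pictures are saved under pics/ and viewed, at most 10 in all, crops included, and the job is handed in when it is done.

Besides the shell and the picture viewer there is one more tool, called after "Call:" by a JSON object that holds its "method" and its "body", one argument or row to a line. send_rows: Moves the arm, as the interface text tells. Its arguments: {"type":"object","properties":{"linear":{"type":"array"},"delta_rot":{"type":"array"},"fingers":{"type":"number"}},"required":["linear","delta_rot"]}

```bash
ls; mkdir -p pics; python3 - <<'E'
from workcell import r
import cv2,numpy as np
for n in("scene","top"):
    im=r.camera(n); cv2.imwrite(f"pics/{n}0.png",im[:,:,::-1])
    c=r.get_calibration(n); print(n,{k:np.round(v,4).tolist() for k,v in c.items()})
print(r.sense())
E
```

```text
pics
scene {'fx': 350.9662, 'fy': 350.9662, 'cx': 255.5398, 'cy': 198.7414, 'k1': -0.0681, 'R': [[0.8163, 0.5775, -0.0075], [0.3949, -0.5675, -0.7225], [-0.4215, 0.5868, -0.6914]], 't': [-0.458, -0.132, 1.3969]}
top {'fx': 370.1336, 'fy': 370.1336, 'cx': 248.5325, 'cy': 188.9405, 'k1': -0.121, 'R': [[-0.163, -0.9866, -0.0009], [-0.9653, 0.1596, -0.2066], [0.204, -0.0328, -0.9784]], 't': [0.0851, 0.5479, 0.8991]}
{'time_s': 0.1, 'q': array([-1.38313419,  0.5370829 , -0.00440174,  1.53872492,  0.00262181,
        1.06731828, -0.07118922]), 'joint_velocities': array([-2.21647967e-03, -2.17079157e-03,  1.48733022e-03, -1.94091902e-03,
        1.96350448e-05, -6.00537980e-04, -5.12871249e-04]), 'joint_efforts': array([ 2.82285910e-03, -5.72079885e+01,  9.94065106e-01, -2.52231109e+01,
       -5.61285869e-02,  1.35119309e-02,  2.11899822e-05]), 'position': array([0.16318779, 0.62888931, 0.40395099]), 'ee_rot': array([ 1.26560102e-01,  9.91958647e-01, -7.63890393e-04, -2.13345716e-05]), 'wrist_force': array([-0.15907454,  0.46781692,  0.45182378]), 'torque': array([ 0.0341107 , -0.04809309,  0.04205213]), 'gripper_force': 0.0, 'opening': 0.0878127645793699}
```

View pics/scene0.png

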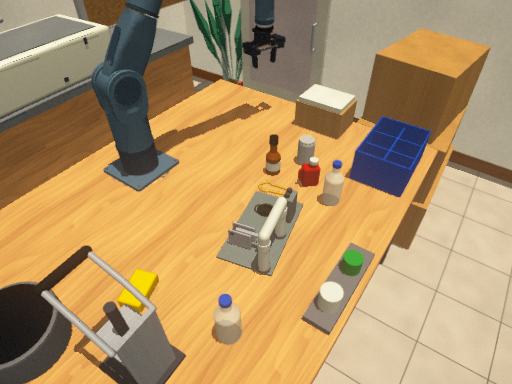

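View pics/top0.png

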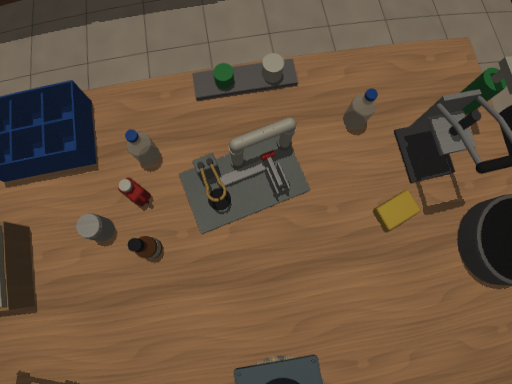

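The scene view shows the bottle at about (273,155), the clip at (262,230), and the can and jug to its right. The top view shows the plate at about (245,185), the red barrel at (268,156), the bottle cap at (136,245), and the jug and can nearby. Next I'll measure these.

```bash
cat > h.py <<'E'
import numpy as np,cv2
from workcell import r
def ray(n,u,v):
    c=r.get_calibration(n);K=np.array([[c['fx'],0,c['cx']],[0,c['fy'],c['cy']],[0,0,1.]])
    p=cv2.undistortPoints(np.array([[[u,v]]],float),K,np.array([c['k1'],0,0,0,0.]))[0,0]
    R=np.array(c['R']);t=np.array(c['t']);return -R.T@t,R.T@np.array([p[0],p[1],1])
def onz(n,u,v,z):
    o,d=ray(n,u,v);return o+d*(z-o[2])/d[2]
def proj(n,X):
    c=r.get_calibration(n);K=np.array([[c['fx'],0,c['cx']],[0,c['fy'],c['cy']],[0,0,1.]])
    return cv2.projectPoints(np.array(X,float).reshape(-1,1,3),cv2.Rodrigues(np.array(c['R']))[0],np.array(c['t']),K,np.array([c['k1'],0,0,0,0.]))[0][:,0]
def tri(a,b):
    (o1,d1),(o2,d2)=ray(*a),ray(*b);A=np.c_[d1,-d2];s=np.linalg.lstsq(A,o2-o1,rcond=None)[0]
    p,q=o1+d1*s[0],o2+d2*s[1];return (p+q)/2,np.linalg.norm(p-q)
E
python3 - <<'E'
import cv2
t=cv2.imread('pics/top0.png');s=cv2.imread('pics/scene0.png')
cv2.imwrite('pics/t1.png',cv2.resize(t[105:275,110:320],None,fx=3.5,fy=3.5,interpolation=cv2.INTER_CUBIC))
cv2.imwrite('pics/s1.png',cv2.resize(s[125:285,210:360],None,fx=3.7,fy=3.7,interpolation=cv2.INTER_CUBIC))
E
```

```text
(no output)
```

View pics/t1.png

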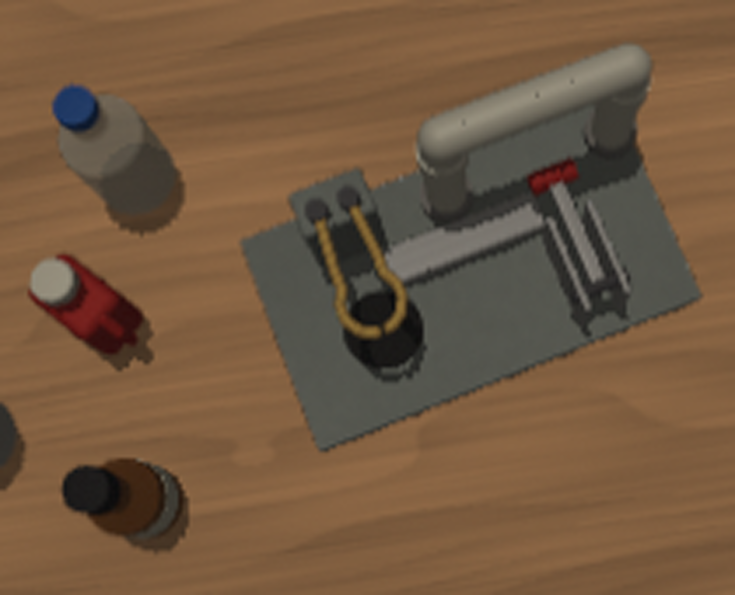

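View pics/s1.png

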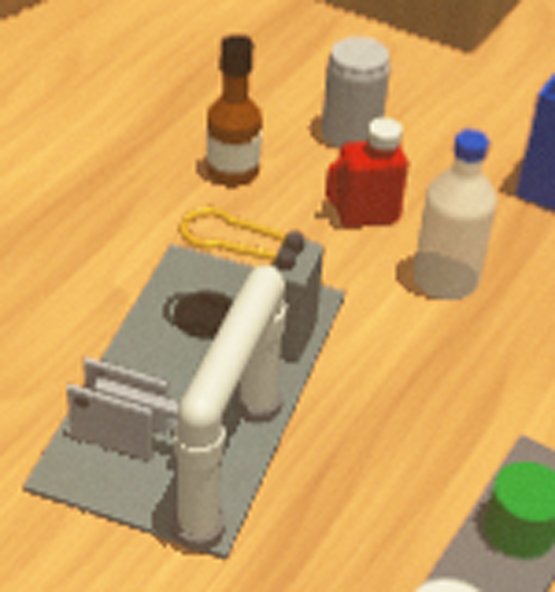

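The crops show the plate corners in the top crop at (322,450), (242,240) and (700,296), the barrel at (554,177) and the cap top at (88,489). In the scene crop the corners are at (25,488), (226,557), (172,246) and (345,292), and the cap top is at (237,40).

```bash
python3 - <<'E'
from h import *
T=lambda x,y:("top",(x+.5)/3.5-.5+110,(y+.5)/3.5-.5+105)
S=lambda x,y:("scene",(x+.5)/3.7-.5+210,(y+.5)/3.7-.5+125)
np.set_printoptions(precision=4,suppress=True)
ref=np.array([[-90,160],[90,160],[-90,-160]])/1e3
P={}
P['top']=np.array([onz(*T(*p),.008)[:2] for p in [(322,450),(242,240),(700,296)]])
P['scene']=np.array([onz(*S(*p),.008)[:2] for p in [(172,246),(345,292),(25,488),(226,557)]])
ref=np.array([[-90,160],[90,160],[-90,-160],[90,-160]])/1e3
def fit(p,q):
    a=p-p.mean(0);b=q-q.mean(0);th=np.arctan2((a[:,0]*b[:,1]-a[:,1]*b[:,0]).sum(),(a*b).sum())
    R=np.array([[np.cos(th),-np.sin(th)],[np.sin(th),np.cos(th)]]);t=q.mean(0)-R@p.mean(0)
    return th,t,(p@R.T+t-q)
for k in P: print(k,*fit(ref[:len(P[k])],P[k]))
print('all',*fit(np.r_[ref[:3],ref],np.r_[P['top'],P['scene']]))
print('barrel',tri(T(554,177),T(554,177)) if 0 else onz(*T(554,177),.068))
print('cap',tri(T(88,487),S(237,41)), onz(*T(88,489),.16),onz(*S(237,42),.16), 'base front', onz(*S(233,183),0))
# nearby: can top, jug cap
print('jugcap',tri(T(54,281),S(387,128)))
print('can',tri(T(-68,415),S(361,52)))
E
```

```text
top 0.2245667129984901 [0.5888 0.0013] [[-0.0009  0.0015]
 [ 0.001   0.0018]
 [-0.0001 -0.0033]]
scene 0.22515341608036743 [ 0.5905 -0.0016] [[-0.0027  0.0016]
 [ 0.0018  0.001 ]
 [-0.0015 -0.002 ]
 [ 0.0023 -0.0006]]
all 0.22460216615812412 [ 0.5898 -0.0004] [[ 0.0002 -0.0002]
 [ 0.002   0.0002]
 [ 0.0009 -0.005 ]
 [-0.0034  0.0029]
 [ 0.0012  0.0023]
 [-0.0023 -0.0007]
 [ 0.0015  0.0006]]
barrel [ 0.6327 -0.0696  0.068 ]
cap (array([0.4497, 0.2721, 0.162 ]), np.float64(7.366383016359157e-06)) [0.4486 0.2728 0.16  ] [0.449  0.2732 0.16  ] base front [0.4609 0.2555 0.    ]
jugcap (array([0.605 , 0.2983, 0.1073]), np.float64(0.0020715206464200888))
can (array([0.523 , 0.3942, 0.1095]), np.float64(0.002045196615298494))
```

```bash
cat >> h.py <<'E'
from scipy.spatial.transform import Rotation as Ro, Slerp
TH=.2246; C0=np.array([.5898,-.0004,0]); RC=Ro.from_euler('z',TH)
def clip(p): return C0+RC.apply(np.array(p)/1e3)
def lev(tilt): # tool y = clip y, z leaning
    return RC*Ro.from_euler('y',np.pi-tilt)   # z=(sin t,0,-cos t)
def arc(a): return clip([-60+90*np.cos(a),-80,62+90*np.sin(a)])
def plan(wps,base=None):
    """wps: (grasp point, Ro, rows). prints calls of 8 rows"""
    s=r.sense(); p=np.array(s['position']); R=Ro.from_quat(s['ee_rot'])
    g0=p+R.apply([0,0,.147]); R0=R; L=[];W=[]
    for g,Rt,n in wps:
        d=(R0.inv()*Rt).as_rotvec()
        for i in range(1,n+1):
            f=i/n; Ri=R0*Ro.from_rotvec(d*f); pi=g0+(np.array(g)-g0)*f-Ri.apply([0,0,.147])
            l=np.round(R.inv().apply(pi-p)*1e3,0); w=np.round((R.inv()*Ri).as_rotvec(),2)
            p=p+R.apply(l/1e3); R=R*Ro.from_rotvec(w); L.append([int(x) for x in l]);W.append((w+0).tolist())
        g0=np.array(g);R0=Rt
    while len(L)%8: L.append([0,0,0]);W.append([0,0,0])
    for i in range(0,len(L),8): print('linear',str(L[i:i+8]).replace(' ',''),'\nrot',str(W[i:i+8]).replace(' ',''))
def st():
    s=r.sense();R=Ro.from_quat(s['ee_rot']);g=s['position']+R.apply([0,0,.147])
    print('t',round(s['time_s'],2),'grasp',g.round(4),'clip mm',(RC.inv().apply(g-C0)*1e3).round(1),'z',R.as_matrix()[:,2].round(3),'y',R.as_matrix()[:,1].round(3),'F',np.round(s['wrist_force'],1),'op',round(s['opening'],4),'gf',round(s['gripper_force'],1),'q',np.round(s['q'],2))
E
python3 - <<'E'
from h import *
R=lev(np.radians(35)); b=arc(0); z=R.apply([0,0,1])
print(R.as_matrix().round(3),b)
plan([(b-.2*z,R,24)])
E
```

```text
[[-0.799 -0.223  0.559]
 [-0.182  0.975  0.128]
 [-0.574  0.    -0.819]] [ 0.63686381 -0.07170917  0.062     ]
linear [[-19,-26,1],[-17,-27,2],[-18,-28,2],[-17,-27,3],[-16,-28,3],[-16,-29,3],[-15,-29,3],[-14,-29,4]] 
rot [[-0.01,-0.02,-0.02],[0.0,-0.03,-0.02],[-0.01,-0.02,-0.02],[0.0,-0.03,-0.02],[-0.01,-0.02,-0.02],[-0.01,-0.03,-0.02],[0.0,-0.02,-0.02],[-0.01,-0.03,-0.01]]
linear [[-14,-30,4],[-13,-30,4],[-13,-30,5],[-11,-31,4],[-12,-31,5],[-10,-31,5],[-10,-32,5],[-9,-31,6]] 
rot [[0.0,-0.02,-0.02],[-0.01,-0.03,-0.02],[-0.01,-0.02,-0.02],[0.0,-0.03,-0.02],[-0.01,-0.02,-0.02],[-0.01,-0.03,-0.02],[0.0,-0.02,-0.02],[-0.01,-0.03,-0.02]]
linear [[-8,-33,5],[-7,-32,6],[-7,-33,5],[-6,-33,6],[-5,-33,6],[-4,-33,5],[-4,-33,6],[-3,-34,6]] 
rot [[0.0,-0.02,-0.02],[-0.01,-0.03,-0.02],[-0.01,-0.02,-0.02],[0.0,-0.03,-0.02],[-0.01,-0.02,-0.02],[0.0,-0.03,-0.01],[-0.01,-0.02,-0.02],[-0.01,-0.03,-0.02]]
```

Call:
{"method": "send_rows", "body": {
  "linear": [
    [-19,-26,1],
    [-17,-27,2],
    [-18,-28,2],
    [-17,-27,3],
    [-16,-28,3],
    [-16,-29,3],
    [-15,-29,3],
    [-14,-29,4]
  ],
  "delta_rot": [
    [-0.01,-0.02,-0.02],
    [0.0,-0.03,-0.02],
    [-0.01,-0.02,-0.02],
    [0.0,-0.03,-0.02],
    [-0.01,-0.02,-0.02],
    [-0.01,-0.03,-0.02],
    [0.0,-0.02,-0.02],
    [-0.01,-0.03,-0.01]
  ],
  "fingers": -1
}}

```text
time_s: 0.9
position: [0.2546, 0.3841, 0.3905]
ee_rot: [0.051, 0.993, 0.013, 0.102]
wrist_force: [0.2, -0.2, -0.1]
opening: 0.0882
gripper_force: 0.0
```

Call:
{"method": "send_rows", "body": {
  "linear": [
    [-14,-30,4],
    [-13,-30,4],
    [-13,-30,5],
    [-11,-31,4],
    [-12,-31,5],
    [-10,-31,5],
    [-10,-32,5],
    [-9,-31,6]
  ],
  "delta_rot": [
    [0.0,-0.02,-0.02],
    [-0.01,-0.03,-0.02],
    [-0.01,-0.02,-0.02],
    [0.0,-0.03,-0.02],
    [-0.01,-0.02,-0.02],
    [-0.01,-0.03,-0.02],
    [0.0,-0.02,-0.02],
    [-0.01,-0.03,-0.02]
  ]
}}

```text
time_s: 1.7
position: [0.3419, 0.1495, 0.3722]
ee_rot: [-0.024, 0.98, 0.022, 0.195]
wrist_force: [-0.0, -0.4, -0.3]
opening: 0.088
gripper_force: 0.0
```

Call:
{"method": "send_rows", "body": {
  "linear": [
    [-8,-33,5],
    [-7,-32,6],
    [-7,-33,5],
    [-6,-33,6],
    [-5,-33,6],
    [-4,-33,5],
    [-4,-33,6],
    [-3,-34,6]
  ],
  "delta_rot": [
    [0.0,-0.02,-0.02],
    [-0.01,-0.03,-0.02],
    [-0.01,-0.02,-0.02],
    [0.0,-0.03,-0.02],
    [-0.01,-0.02,-0.02],
    [0.0,-0.03,-0.01],
    [-0.01,-0.02,-0.02],
    [-0.01,-0.03,-0.02]
  ]
}}

```text
time_s: 2.5
position: [0.3904, 0.0087, 0.3526]
ee_rot: [-0.067, 0.969, 0.022, 0.237]
wrist_force: [-0.1, -0.5, 0.6]
opening: 0.0882
gripper_force: 0.0
```

```bash
python3 - <<'E'
from h import *
R=lev(np.radians(35)); b=arc(0); z=R.apply([0,0,1])
st(); im=r.camera("scene")[:,:,::-1]; st()
cv2.imwrite('pics/s2.png',cv2.resize(im[100:300,180:360],None,fx=3,fy=3,interpolation=cv2.INTER_CUBIC))
plan([(b-.08*z,R,4),(b-.006*z,R,4)])
E
```

```text
t 2.5 grasp [0.4574 0.0196 0.2222] clip mm [-124.6   49.   222.2] z [ 0.456  0.074 -0.887] y [-0.141  0.99   0.011] F [-0.1 -0.5  0.6] op 0.0882 gf 0.0 q [ 0.49  0.13 -0.65  2.37  0.36  0.19  1.24]
t 2.55 grasp [0.4573 0.0164 0.2215] clip mm [-125.4   45.9  221.5] z [ 0.455  0.072 -0.888] y [-0.135  0.991  0.011] F [-0.4  1.2 -0.9] op 0.0882 gf 0.0 q [ 0.51  0.13 -0.66  2.37  0.36  0.19  1.24]
linear [[-11,-31,35],[-10,-31,34],[-7,-32,35],[-6,-32,35],[0,0,19],[0,0,18],[0,0,19],[0,0,18]] 
rot [[-0.01,-0.03,-0.02],[-0.01,-0.04,-0.02],[-0.01,-0.03,-0.02],[-0.01,-0.03,-0.02],[0.0,0.0,0.0],[0.0,0.0,0.0],[0.0,0.0,0.0],[0.0,0.0,0.0]]
```

View pics/s2.png

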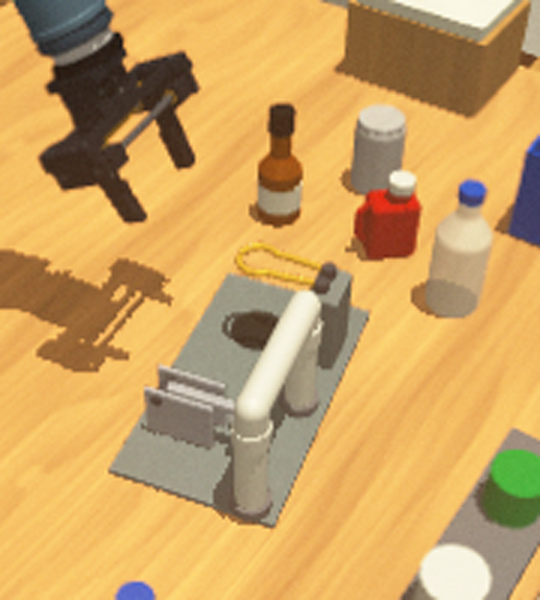

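The picture shows the gripper behind the clip, clear of everything. The arm is at its fold limits here (q4 2.37, q6 0.19), so I'll go in further forward.

```bash
python3 - <<'E'
from h import *
R=lev(np.radians(35)); 
plan([(clip([-20,-80,175]),R,8)])
E
```

```text
linear [[-8,-15,12],[-7,-16,12],[-8,-15,12],[-6,-16,12],[-7,-16,12],[-6,-16,12],[-6,-16,12],[-5,-16,12]] 
rot [[0.0,-0.02,-0.01],[-0.01,-0.01,-0.01],[0.0,-0.02,-0.01],[-0.01,-0.02,-0.01],[0.0,-0.01,-0.01],[-0.01,-0.02,-0.01],[0.0,-0.02,-0.01],[-0.01,-0.01,-0.01]]
```

Call:
{"method": "send_rows", "body": {
  "linear": [
    [-8,-15,12],
    [-7,-16,12],
    [-8,-15,12],
    [-6,-16,12],
    [-7,-16,12],
    [-6,-16,12],
    [-6,-16,12],
    [-5,-16,12]
  ],
  "delta_rot": [
    [0.0,-0.02,-0.01],
    [-0.01,-0.01,-0.01],
    [0.0,-0.02,-0.01],
    [-0.01,-0.02,-0.01],
    [0.0,-0.01,-0.01],
    [-0.01,-0.02,-0.01],
    [0.0,-0.02,-0.01],
    [-0.01,-0.01,-0.01]
  ]
}}

```text
time_s: 3.35
position: [0.4996, -0.092, 0.2959]
ee_rot: [-0.11, 0.95, 0.035, 0.291]
wrist_force: [-0.3, 0.2, 0.2]
opening: 0.0879
gripper_force: 0.0
```

```bash
python3 - <<'E'
from h import *
R=lev(np.radians(35)); b=arc(0); z=R.apply([0,0,1])
st(); plan([(clip([-20,-80,175]),R,4)]);print()
plan([(b-.09*z,R,4),(b-.006*z,R,4)])
E
```

```text
t 3.35 grasp [ 0.5797 -0.0728  0.1742] clip mm [-25.9 -68.3 174.2] z [ 0.545  0.131 -0.828] y [-0.229  0.973  0.003] F [-0.3  0.2  0.2] op 0.0879 gf 0.0 q [ 0.91  0.58 -0.92  2.17  1.46  0.2   0.62]
linear [[-1,-3,1],[-1,-2,0],[0,-3,1],[-1,-3,1],[0,0,0],[0,0,0],[0,0,0],[0,0,0]] 
rot [[0.0,0.0,0.0],[0.0,-0.01,0.0],[0.0,0.0,0.0],[0.01,-0.01,0.0],[0,0,0],[0,0,0],[0,0,0],[0,0,0]]

linear [[5,-3,9],[5,-2,8],[5,-3,9],[5,-3,8],[1,0,21],[0,0,21],[0,0,21],[0,0,21]] 
rot [[0.0,0.0,0.0],[0.0,-0.01,0.0],[0.0,0.0,0.0],[0.01,-0.01,0.0],[0.0,0.0,0.0],[0.0,0.0,0.0],[0.0,0.0,0.0],[0.0,0.0,0.0]]
```

Call:
{"method": "send_rows", "body": {
  "linear": [
    [5,-3,9],
    [5,-2,8],
    [5,-3,9],
    [5,-3,8],
    [0,0,15],
    [0,0,15],
    [0,0,10],
    [0,0,0]
  ],
  "delta_rot": [
    [0.0,0.0,0.0],
    [0.0,-0.01,0.0],
    [0.0,0.0,0.0],
    [0.01,-0.01,0.0],
    [0.0,0.0,0.0],
    [0.0,0.0,0.0],
    [0.0,0.0,0.0],
    [0.0,0.0,0.0]
  ]
}}

```text
time_s: 4.15
position: [0.527, -0.0963, 0.2235]
ee_rot: [-0.107, 0.947, 0.032, 0.301]
wrist_force: [0.2, -0.1, 0.2]
opening: 0.088
gripper_force: 0.0
```

```bash
python3 - <<'E'
from h import *
st()
R=lev(np.radians(35)); b=arc(0); z=R.apply([0,0,1])
plan([(b-.006*z,R,7)])
im=r.camera("top")[:,:,::-1]
cv2.imwrite('pics/t3.png',cv2.resize(im[100:240,180:330],None,fx=4,fy=4,interpolation=cv2.INTER_CUBIC))
E
```

```text
t 4.15 grasp [ 0.6097 -0.0779  0.1034] clip mm [  2.1 -80.  103.4] z [ 0.563  0.125 -0.817] y [-0.223  0.975 -0.004] F [ 0.2 -0.1  0.2] op 0.088 gf 0.0 q [ 0.92  0.84 -0.96  2.12  1.98  0.37  0.24]
linear [[0,0,6],[0,0,7],[0,0,6],[0,0,6],[0,0,6],[0,0,7],[1,0,6],[0,0,0]] 
rot [[0.0,0.0,0.0],[0.0,0.0,0.0],[0.0,0.0,0.0],[0.0,0.0,0.0],[0.0,0.0,0.0],[0.0,0.0,0.0],[0.0,0.0,0.0],[0,0,0]]
```

View pics/t3.png

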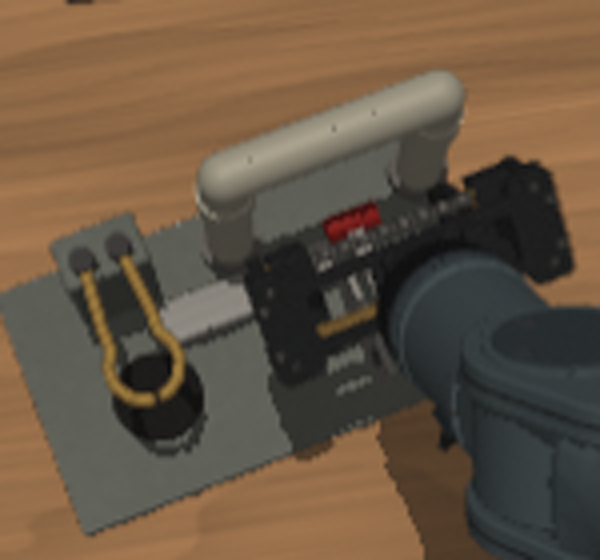

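The picture shows the gripper square to the lever, with the red barrel at crop (353,221) ahead of it and the pipe clear. I'll advance, then close.

Call:
{"method": "send_rows", "body": {
  "linear": [
    [0,0,6],
    [0,0,7],
    [0,0,6],
    [0,0,6],
    [0,0,6],
    [0,0,7],
    [1,0,6],
    [0,0,0]
  ],
  "delta_rot": [
    [0,0,0],
    [0,0,0],
    [0,0,0],
    [0,0,0],
    [0,0,0],
    [0,0,0],
    [0,0,0],
    [0,0,0]
  ]
}}

```text
time_s: 5.0
position: [0.5498, -0.0911, 0.1869]
ee_rot: [-0.107, 0.947, 0.033, 0.3]
wrist_force: [-5.6, 1.1, -0.3]
opening: 0.088
gripper_force: 2.5
```

Call:
{"method": "send_rows", "body": {
  "linear": [
    [0,0,0],
    [0,0,0],
    [0,0,0],
    [0,0,0],
    [0,0,0],
    [0,0,0],
    [0,0,0],
    [0,0,0]
  ],
  "delta_rot": [
    [0,0,0],
    [0,0,0],
    [0,0,0],
    [0,0,0],
    [0,0,0],
    [0,0,0],
    [0,0,0],
    [0,0,0]
  ],
  "fingers": 1
}}

```text
time_s: 5.8
position: [0.5505, -0.089, 0.1886]
ee_rot: [-0.109, 0.946, 0.035, 0.302]
wrist_force: [0.4, 7.9, -2.6]
opening: 0.0355
gripper_force: 30.0
```

```bash
python3 - <<'E'
from h import *
st()
R=lev(np.radians(35)); z=R.apply([0,0,1])
plan([(arc(a)-.006*z,R,2) for a in np.linspace(0,1.32,13)[1:]])
E
```

```text
t 5.8 grasp [ 0.6334 -0.0697  0.0688] clip mm [ 27.  -77.3  68.8] z [ 0.564  0.131 -0.815] y [-0.227  0.974 -0.   ] F [ 0.4  7.9 -2.6] op 0.0355 gf 30.0 q [ 0.88  0.95 -0.96  2.07  2.06  0.43  0.22]
linear [[-2,-1,-4],[-3,-1,-3],[-2,0,-5],[-2,0,-4],[-2,0,-5],[-1,0,-4],[-1,0,-5],[-1,0,-5]] 
rot [[0.0,0.0,0.0],[0.0,0.01,0.0],[0.0,0.0,0.0],[0.0,0.0,0.0],[0.0,0.0,0.0],[0.0,0.0,0.0],[0.0,0.0,0.0],[0.0,0.0,0.0]]
linear [[-1,0,-5],[-1,0,-5],[0,0,-5],[0,0,-5],[1,0,-5],[1,0,-5],[1,0,-4],[1,0,-5]] 
rot [[0.0,0.0,0.0],[0.0,0.0,0.0],[0.0,0.0,0.0],[0.0,0.0,0.0],[0.0,0.0,0.0],[0.0,0.0,0.0],[0.0,0.0,0.0],[0.0,0.0,0.0]]
linear [[1,0,-5],[2,0,-5],[2,0,-4],[2,0,-5],[3,0,-4],[2,0,-4],[3,0,-4],[3,0,-4]] 
rot [[0.0,0.0,0.0],[0.0,0.0,0.0],[0.0,0.0,0.0],[0.0,0.0,0.0],[0.0,0.0,0.0],[0.0,0.0,0.0],[0.0,0.0,0.0],[0.0,0.0,0.0]]
```

Call:
{"method": "send_rows", "body": {
  "linear": [
    [-2,2,-4],
    [-3,1,-3],
    [-2,0,-5],
    [-2,0,-4],
    [-2,0,-5],
    [-1,0,-4],
    [-1,0,-5],
    [-1,0,-5]
  ],
  "delta_rot": [
    [0,0,0],
    [0,0,0],
    [0,0,0],
    [0,0,0],
    [0,0,0],
    [0,0,0],
    [0,0,0],
    [0,0,0]
  ]
}}

```text
time_s: 6.6
position: [0.5418, -0.09, 0.2258]
ee_rot: [-0.108, 0.947, 0.032, 0.302]
wrist_force: [2.9, 3.4, -4.2]
opening: 0.0358
gripper_force: 30.0
```

Call:
{"method": "send_rows", "body": {
  "linear": [
    [-1,0,-5],
    [-1,0,-5],
    [0,0,-5],
    [0,0,-5],
    [1,0,-5],
    [1,0,-5],
    [1,0,-4],
    [1,0,-5]
  ],
  "delta_rot": [
    [0,0,0],
    [0,0,0],
    [0,0,0],
    [0,0,0],
    [0,0,0],
    [0,0,0],
    [0,0,0],
    [0,0,0]
  ]
}}

```text
time_s: 7.4
position: [0.5186, -0.0952, 0.2569]
ee_rot: [-0.108, 0.946, 0.032, 0.303]
wrist_force: [2.4, 4.9, -1.8]
opening: 0.0356
gripper_force: 30.0
```

```bash
sed -i 's/C0=np.array(\[.5898,-.0004,0\])/C0=np.array([.5892,.0018,0])/' h.py; python3 - <<'E'
from h import *
st()
s=r.sense();R=Ro.from_quat(s['ee_rot']); z=R.apply([0,0,1])
print(((RC.inv().apply(s['position']+z*.153-C0)*1e3)-[-60,-80,62]))
R=lev(np.radians(35)); z=R.apply([0,0,1])
plan([(arc(a)-.006*z,R,2) for a in (1.0,1.1,1.2,1.32)])
E
```

```text
t 7.4 grasp [ 0.6019 -0.0767  0.1372] clip mm [ -5.1 -79.4 137.2] z [ 0.566  0.126 -0.814] y [-0.223  0.975 -0.005] F [ 2.4  4.9 -1.8] op 0.0356 gf 30.0 q [ 0.92  0.73 -0.96  2.14  1.86  0.3   0.31]
[58.34487911  0.57997803 70.28454234]
linear [[2,-1,-5],[1,0,-5],[2,0,-4],[2,0,-4],[3,0,-4],[2,0,-4],[3,0,-4],[4,0,-4]] 
rot [[0.0,0.0,0.0],[0.0,0.01,0.0],[0.0,0.0,0.0],[0.0,0.0,0.0],[0.0,0.0,0.0],[0.0,0.0,0.0],[0.0,0.0,0.0],[0.0,0.0,0.0]]
```

Call:
{"method": "send_rows", "body": {
  "linear": [
    [2,1,-5],
    [1,0,-5],
    [2,0,-4],
    [2,0,-4],
    [3,0,-4],
    [2,0,-4],
    [3,0,-4],
    [4,0,-4]
  ],
  "delta_rot": [
    [0,0,0],
    [0,0,0],
    [0,0,0],
    [0,0,0],
    [0,0,0],
    [0,0,0],
    [0,0,0],
    [0,0,0]
  ]
}}

```text
time_s: 8.2
position: [0.4851, -0.1025, 0.2744]
ee_rot: [-0.108, 0.946, 0.031, 0.304]
wrist_force: [5.4, 2.6, 6.5]
opening: 0.0355
gripper_force: 30.0
```

```bash
python3 - <<'E'
from h import *
st()
s=r.sense();R=Ro.from_quat(s['ee_rot']); z=R.apply([0,0,1])
d=((RC.inv().apply(s['position']+z*.153-C0)*1e3)-[-60,-80,62]);print(d,np.arctan2(d[2],d[0]))
im=r.camera("top")[:,:,::-1]
cv2.imwrite('pics/t4.png',cv2.resize(im[100:240,150:330],None,fx=4,fy=4,interpolation=cv2.INTER_CUBIC))
E
```

```text
t 8.2 grasp [ 0.5687 -0.0842  0.1549] clip mm [-39.2 -79.2 154.9] z [ 0.569  0.124 -0.813] y [-0.223  0.975 -0.007] F [5.4 2.6 6.5] op 0.0355 gf 30.0 q [ 1.    0.66 -0.99  2.21  1.84  0.27  0.31]
[24.32788275  0.72600531 88.00865481] 1.3011048343528868
```

View pics/t4.png

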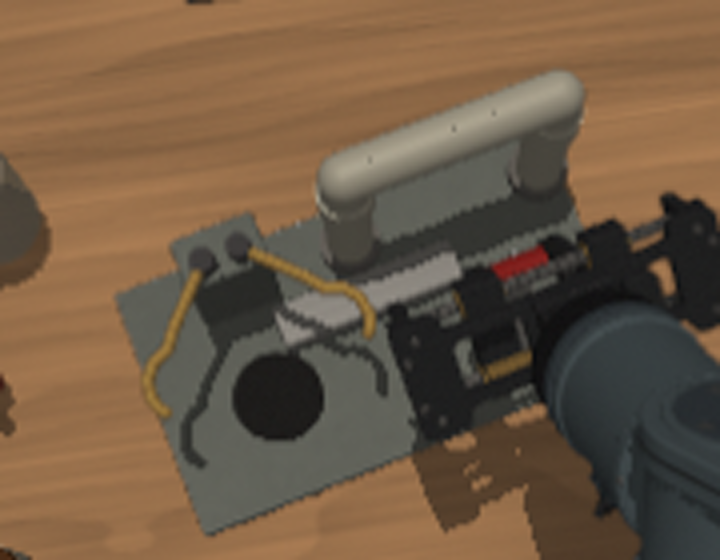

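The rings are fully open, with the left tip at about (163,412) and the right tip at (372,332). The lever is at its stop (1.30 rad), and the black pad shows in full at about (279,396).

```bash
python3 - <<'E'
from h import *
im=cv2.imread('pics/t4.png')
g=im.max(2); m=(g<45).astype('uint8'); sub=np.zeros_like(m); sub[345:445,225:335]=m[345:445,225:335]
sub=cv2.morphologyEx(sub,cv2.MORPH_OPEN,np.ones((15,15)))
c=max(cv2.findContours(sub,0,1)[0],key=cv2.contourArea);(x,y),ax,an=cv2.fitEllipse(c);print(x,y,ax)
p=onz("top",(x+.5)/4-.5+150,(y+.5)/4-.5+100,.009);print('pad',p,'model',clip([-20,80,8]))
Rv=lev(0)
s=r.sense();R=Ro.from_quat(s['ee_rot']);gq=s['position']+R.apply([0,0,.147])
print('up');plan([(gq+[-.0,0,.1],R,8)])
E
```

```text
278.1195983886719 396.80950927734375 (84.47521209716797, 88.54165649414062)
pad [0.55054725 0.07585487 0.009     ] model [0.55188502 0.07533633 0.008     ]
up
linear [[-7,0,-10],[-8,0,-10],[-7,0,-10],[-7,0,-11],[-7,0,-10],[-8,-1,-10],[-7,0,-10],[-7,0,-10]] 
rot [[0.0,0.0,0.0],[0.0,0.0,0.0],[0.0,0.0,0.0],[0.0,0.0,0.0],[0.0,0.0,0.0],[0.0,0.0,0.0],[0.0,0.0,0.0],[0.0,0.0,0.0]]
```

Call:
{"method": "send_rows", "body": {
  "linear": [
    [0,0,0],
    [0,0,0],
    [0,0,0],
    [0,0,0],
    [0,0,0],
    [0,0,0],
    [0,0,0],
    [0,0,0]
  ],
  "delta_rot": [
    [0,0,0],
    [0,0,0],
    [0,0,0],
    [0,0,0],
    [0,0,0],
    [0,0,0],
    [0,0,0],
    [0,0,0]
  ],
  "fingers": -0.4
}}

```text
time_s: 9.05
position: [0.4835, -0.1026, 0.2724]
ee_rot: [-0.107, 0.947, 0.031, 0.302]
wrist_force: [-0.3, -1.3, 0.5]
opening: 0.0615
gripper_force: 0.0
```

Call:
{"method": "send_rows", "body": {
  "linear": [
    [-7,0,-10],
    [-8,0,-10],
    [-7,0,-10],
    [-7,0,-11],
    [-7,0,-10],
    [-8,0,-10],
    [-7,0,-10],
    [-7,0,-10]
  ],
  "delta_rot": [
    [0,0,0],
    [0,0,0],
    [0,0,0],
    [0,0,0],
    [0,0,0],
    [0,0,0],
    [0,0,0],
    [0,0,0]
  ]
}}

```text
time_s: 9.85
position: [0.4837, -0.1021, 0.3724]
ee_rot: [-0.107, 0.947, 0.032, 0.302]
wrist_force: [0.1, 0.0, -0.6]
opening: 0.062
gripper_force: 0.0
```

```bash
python3 - <<'E'
from h import *
st()
plan([([.45,.2725,.23],lev(0),16)])
E
```

```text
t 9.85 grasp [ 0.5667 -0.0837  0.2524] clip mm [-41.  -78.4 252.4] z [ 0.564  0.125 -0.816] y [-0.222  0.975 -0.004] F [ 0.1  0.  -0.6] op 0.062 gf 0.0 q [ 1.21  0.53 -1.24  2.15  0.99  0.33  1.09]
linear [[-3,23,0],[-3,24,0],[-3,23,0],[-4,23,0],[-3,23,1],[-3,24,0],[-3,23,0],[-3,23,1]] 
rot [[0.0,0.04,0.0],[0.0,0.04,0.0],[0.0,0.04,0.0],[0.0,0.03,0.0],[0.0,0.04,0.0],[0.0,0.04,0.0],[0.0,0.04,0.0],[0.0,0.04,0.0]]
linear [[-3,24,1],[-4,23,1],[-3,23,0],[-3,24,1],[-3,23,1],[-4,23,2],[-3,23,1],[-4,24,1]] 
rot [[0.0,0.04,0.0],[0.0,0.04,0.0],[0.0,0.03,0.0],[0.0,0.04,0.0],[0.0,0.04,0.0],[0.0,0.04,0.0],[0.0,0.04,0.0],[0.0,0.04,0.0]]
```

Call:
{"method": "send_rows", "body": {
  "linear": [
    [-3,23,0],
    [-3,24,0],
    [-3,23,0],
    [-4,23,0],
    [-3,23,1],
    [-3,24,0],
    [-3,23,0],
    [-3,23,1]
  ],
  "delta_rot": [
    [0,0.04,0],
    [0,0.04,0],
    [0,0.04,0],
    [0,0.03,0],
    [0,0.04,0],
    [0,0.04,0],
    [0,0.04,0],
    [0,0.04,0]
  ],
  "fingers": -1
}}

```text
time_s: 10.65
position: [0.4647, 0.0854, 0.381]
ee_rot: [-0.111, 0.982, 0.014, 0.151]
wrist_force: [0.4, -0.5, 0.0]
opening: 0.0881
gripper_force: 0.0
```

Call:
{"method": "send_rows", "body": {
  "linear": [
    [-3,24,1],
    [-4,23,1],
    [-3,23,0],
    [-3,24,1],
    [-3,23,1],
    [-4,23,2],
    [-3,23,1],
    [-4,24,1]
  ],
  "delta_rot": [
    [0,0.04,0],
    [0,0.04,0],
    [0,0.03,0],
    [0,0.04,0],
    [0,0.04,0],
    [0,0.04,0],
    [0,0.04,0],
    [0,0.04,0]
  ]
}}

```text
time_s: 11.45
position: [0.4504, 0.2737, 0.3764]
ee_rot: [-0.112, 0.994, -0.003, -0.002]
wrist_force: [0.6, 0.2, 0.7]
opening: 0.088
gripper_force: 0.0
```

```bash
python3 - <<'E'
from h import *
st(); r.camera("top"); st()
plan([([.4495,.2728,.23],lev(0),5)])
plan([([.4495,.2728,.23],lev(0),4),([.4495,.2728,.147],lev(0),12)])
im=r.camera("top")[:,:,::-1]
cv2.imwrite('pics/t5.png',cv2.resize(im[130:300,60:260],None,fx=3.5,fy=3.5,interpolation=cv2.INTER_CUBIC))
E
```

```text
t 11.45 grasp [0.4498 0.2728 0.2294] clip mm [-75.6 295.2 229.4] z [-0.004 -0.007 -1.   ] y [-0.222  0.975 -0.005] F [0.6 0.2 0.7] op 0.088 gf 0.0 q [ 0.2   0.65 -1.15  1.84  0.66  1.11  0.6 ]
t 11.5 grasp [0.4486 0.277  0.2299] clip mm [-75.8 299.6 229.9] z [-0.006 -0.002 -1.   ] y [-0.225  0.974 -0.001] F [-0.4  2.3  0.9] op 0.088 gf 0.0 q [ 0.2   0.65 -1.15  1.84  0.66  1.11  0.6 ]
linear [[0,-1,0],[0,-1,0],[1,-1,0],[0,-1,0],[0,0,0],[0,0,0],[0,0,0],[0,0,0]] 
rot [[0.0,0.0,0.0],[0.0,0.0,0.0],[0.0,0.0,0.0],[0.0,-0.01,0.0],[0.0,0.0,0.0],[0,0,0],[0,0,0],[0,0,0]]
linear [[0,-1,0],[0,-1,0],[1,-1,0],[0,-1,0],[0,0,7],[0,0,7],[0,0,7],[0,0,7]] 
rot [[0.0,0.0,0.0],[0.0,0.0,0.0],[0.0,0.0,0.0],[0.0,-0.01,0.0],[0.0,0.0,0.0],[0.0,0.0,0.0],[0.0,0.0,0.0],[0.0,0.0,0.0]]
linear [[0,0,7],[0,0,6],[0,0,7],[0,0,7],[0,0,7],[0,0,7],[0,0,7],[0,0,7]] 
rot [[0.0,0.0,0.0],[0.0,0.0,0.0],[0.0,0.0,0.0],[0.0,0.0,0.0],[0.0,0.0,0.0],[0.0,0.0,0.0],[0.0,0.0,0.0],[0.0,0.0,0.0]]
```

View pics/t5.png

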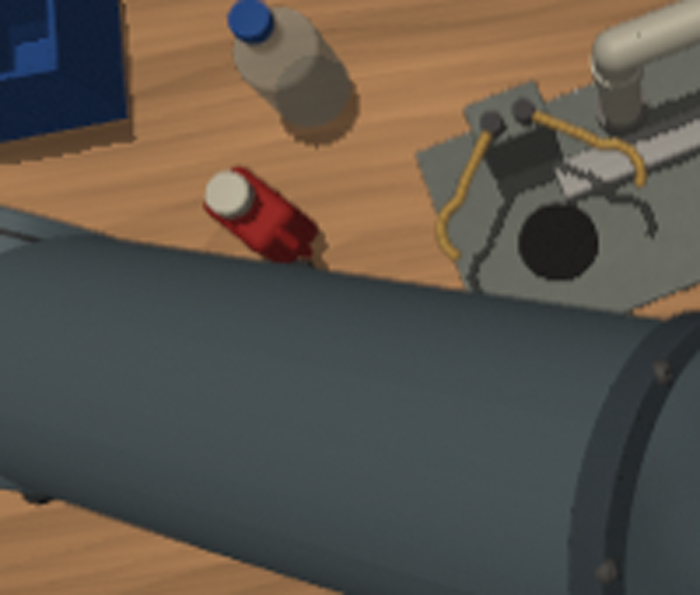

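The arm hides the bottle in this view. The rings stay open and the pad is clear.

Call:
{"method": "send_rows", "body": {
  "linear": [
    [0,0,0],
    [0,0,0],
    [0,0,6],
    [0,0,7],
    [0,0,7],
    [0,0,7],
    [0,0,7],
    [0,0,6]
  ],
  "delta_rot": [
    [0,0,0],
    [0,0,0],
    [0,0,0],
    [0,0,0],
    [0,0,0],
    [0,0,0],
    [0,0,0],
    [0,0,0]
  ]
}}

```text
time_s: 12.35
position: [0.4504, 0.2726, 0.3358]
ee_rot: [-0.112, 0.994, -0.003, -0.002]
wrist_force: [0.1, -0.1, -0.3]
opening: 0.0882
gripper_force: 0.0
```

```bash
python3 - <<'E'
from h import *
st()
plan([([.4495,.2728,.147],lev(0),7)])
im=r.camera("scene")[:,:,::-1]
cv2.imwrite('pics/s6.png',cv2.resize(im[80:220,210:340],None,fx=4,fy=4,interpolation=cv2.INTER_CUBIC))
E
```

```text
t 12.35 grasp [0.45   0.2717 0.1888] clip mm [-75.6 294.2 188.8] z [-0.003 -0.006 -1.   ] y [-0.222  0.975 -0.005] F [ 0.1 -0.1 -0.3] op 0.0882 gf 0.0 q [ 0.17  0.69 -1.1   1.88  0.72  1.04  0.56]
linear [[0,0,6],[0,0,6],[0,0,6],[0,0,6],[0,0,6],[1,1,6],[0,0,6],[0,0,0]] 
rot [[0.0,0.0,0.0],[0.0,0.0,0.0],[0.0,0.0,0.0],[0.0,0.0,0.0],[0.0,0.0,0.0],[0.0,0.0,0.0],[-0.01,0.0,0.0],[0,0,0]]
```

View pics/s6.png

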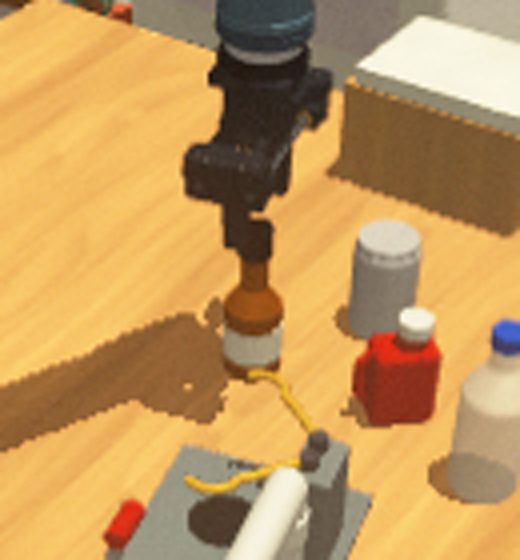

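The gripper stands over the bottle, with the cap between the fingers at about (255,240). The rings are open and the lever is up at (125,522).

Call:
{"method": "send_rows", "body": {
  "linear": [
    [0,0,6],
    [0,0,6],
    [0,0,6],
    [0,0,6],
    [0,0,6],
    [0,1,6],
    [0,0,5],
    [0,0,0]
  ],
  "delta_rot": [
    [0,0,0],
    [0,0,0],
    [0,0,0],
    [0,0,0],
    [0,0,0],
    [0,0,0],
    [0,0,0],
    [0,0,0]
  ]
}}

```text
time_s: 13.2
position: [0.45, 0.2733, 0.2949]
ee_rot: [-0.112, 0.994, -0.003, -0.002]
wrist_force: [-0.0, 0.0, -0.9]
opening: 0.0876
gripper_force: 0.0
```

Call:
{"method": "send_rows", "body": {
  "linear": [
    [0,0,0],
    [0,0,0],
    [0,0,0],
    [0,0,0],
    [0,0,0],
    [0,0,0],
    [0,0,0],
    [0,0,0]
  ],
  "delta_rot": [
    [0,0,0],
    [0,0,0],
    [0,0,0],
    [0,0,0],
    [0,0,0],
    [0,0,0],
    [0,0,0],
    [0,0,0]
  ],
  "fingers": 1
}}

```text
time_s: 14.0
position: [0.4501, 0.2736, 0.2957]
ee_rot: [-0.112, 0.994, -0.002, -0.001]
wrist_force: [0.1, 0.8, -0.5]
opening: 0.031
gripper_force: 30.0
```

```bash
python3 - <<'E'
from h import *
st()
g=r.sense();R=Ro.from_quat(g['ee_rot']);p=g['position']+R.apply([0,0,.147])
plan([(p+[0,0,.06],R,8)])
E
```

```text
t 14.0 grasp [0.4498 0.2729 0.1487] clip mm [-75.5 295.3 148.7] z [-0.002 -0.005 -1.   ] y [-0.222  0.975 -0.004] F [ 0.1  0.8 -0.5] op 0.031 gf 30.0 q [ 0.13  0.74 -1.04  1.9   0.78  0.98  0.51]
linear [[0,0,-7],[0,0,-8],[0,0,-7],[0,0,-8],[0,0,-7],[0,0,-8],[0,0,-7],[0,0,-8]] 
rot [[0.0,0.0,0.0],[0.0,0.0,0.0],[0.0,0.0,0.0],[0.0,0.0,0.0],[0.0,0.0,0.0],[0.0,0.0,0.0],[0.0,0.0,0.0],[0.0,0.0,0.0]]
```

Call:
{"method": "send_rows", "body": {
  "linear": [
    [0,0,-5],
    [0,0,-7],
    [0,0,-8],
    [0,0,-10],
    [0,0,-10],
    [0,0,-10],
    [0,0,-10],
    [0,0,-10]
  ],
  "delta_rot": [
    [0,0,0],
    [0,0,0],
    [0,0,0],
    [0,0,0],
    [0,0,0],
    [0,0,0],
    [0,0,0],
    [0,0,0]
  ]
}}

```text
time_s: 14.8
position: [0.4503, 0.2738, 0.3665]
ee_rot: [-0.112, 0.994, -0.003, -0.001]
wrist_force: [-0.3, -0.1, -2.6]
opening: 0.0312
gripper_force: 30.0
```

Call:
{"method": "send_rows", "body": {
  "linear": [
    [0,0,-10],
    [0,0,-10],
    [0,0,-10],
    [0,0,-10],
    [0,0,-10],
    [0,0,-10],
    [0,0,-10],
    [0,0,-5]
  ],
  "delta_rot": [
    [0,0,0],
    [0,0,0],
    [0,0,0],
    [0,0,0],
    [0,0,0],
    [0,0,0],
    [0,0,0],
    [0,0,0]
  ]
}}

```text
time_s: 15.6
position: [0.4505, 0.2745, 0.4418]
ee_rot: [-0.112, 0.994, -0.002, -0.001]
wrist_force: [-0.7, -0.6, -2.5]
opening: 0.031
gripper_force: 30.0
```

```bash
python3 - <<'E'
from h import *
st()
R=lev(0); b=clip([-20,80,0])*.5+np.array([.5505,.0759,0])*.5;b[2]=0;print(b)
plan([(b+[0,0,.294],R,14)])
E
```

```text
t 15.6 grasp [0.4503 0.2737 0.2948] clip mm [-74.8 296.  294.8] z [-0.001 -0.005 -1.   ] y [-0.222  0.975 -0.005] F [-0.7 -0.6 -2.5] op 0.031 gf 30.0 q [ 0.24  0.56 -1.19  1.77  0.56  1.2   0.68]
[0.55119251 0.07561817 0.        ]
linear [[-4,-15,0],[-4,-16,0],[-4,-15,0],[-3,-16,0],[-4,-15,1],[-4,-16,0],[-4,-15,0],[-4,-16,0]] 
rot [[0.0,0.0,0.0],[0.0,0.0,0.0],[0.0,0.0,0.0],[0.0,0.0,0.0],[0.0,0.0,0.0],[0.0,0.0,0.0],[0.0,0.0,0.0],[0.0,0.0,0.0]]
linear [[-4,-15,0],[-4,-15,0],[-3,-16,0],[-4,-15,0],[-4,-16,1],[-4,-15,0],[0,0,0],[0,0,0]] 
rot [[0.0,0.0,0.0],[0.0,0.0,0.0],[0.0,0.0,0.0],[0.0,0.0,0.0],[0.0,0.0,0.0],[0.0,0.0,0.0],[0,0,0],[0,0,0]]
```

Call:
{"method": "send_rows", "body": {
  "linear": [
    [-1,-5,0],
    [-3,-10,0],
    [-4,-15,0],
    [-4,-17,0],
    [-5,-18,0],
    [-4,-18,0],
    [-5,-18,0],
    [-4,-18,0]
  ],
  "delta_rot": [
    [0,0,0],
    [0,0,0],
    [0,0,0],
    [0,0,0],
    [0,0,0],
    [0,0,0],
    [0,0,0],
    [0,0,0]
  ]
}}

```text
time_s: 16.4
position: [0.5068, 0.1629, 0.4403]
ee_rot: [-0.111, 0.994, -0.003, -0.002]
wrist_force: [0.2, -0.1, -2.1]
opening: 0.0312
gripper_force: 30.0
```

Call:
{"method": "send_rows", "body": {
  "linear": [
    [-5,-18,0],
    [-4,-18,0],
    [-5,-18,0],
    [-4,-17,0],
    [-3,-12,0],
    [-2,-9,0],
    [-1,-5,0],
    [0,0,0]
  ],
  "delta_rot": [
    [0,0,0],
    [0,0,0],
    [0,0,0],
    [0,0,0],
    [0,0,0],
    [0,0,0],
    [0,0,0],
    [0,0,0]
  ]
}}

```text
time_s: 17.2
position: [0.5511, 0.0751, 0.4413]
ee_rot: [-0.111, 0.994, -0.003, -0.002]
wrist_force: [0.3, 0.7, -2.4]
opening: 0.0312
gripper_force: 30.0
```

```bash
python3 - <<'E'
from h import *
st()
b=np.array([.5512,.0756,0])
plan([(b+[0,0,.29],lev(0),2),(b+[0,0,.18],lev(0),14)])
for n in("top","scene"):
    cv2.imwrite(f'pics/{n}7.png',r.camera(n)[:,:,::-1])
im=cv2.imread('pics/scene7.png')
cv2.imwrite('pics/s7.png',cv2.resize(im[80:280,200:340],None,fx=3,fy=3,interpolation=cv2.INTER_CUBIC))
E
```

```text
t 17.2 grasp [0.5508 0.0743 0.2943] clip mm [-21.3  79.3 294.3] z [-0.003 -0.006 -1.   ] y [-0.221  0.975 -0.005] F [ 0.3  0.7 -2.4] op 0.0312 gf 30.0 q [ 0.6   0.61 -1.17  1.7   0.6   1.24  1.08]
linear [[0,0,2],[0,0,2],[0,0,8],[0,1,8],[0,0,8],[0,0,8],[0,0,8],[0,0,7]] 
rot [[0.0,0.0,0.0],[0.0,0.0,0.0],[0.0,0.0,0.0],[0.0,0.0,0.0],[0.0,0.0,0.0],[0.0,0.0,0.0],[0.0,0.0,0.0],[0.0,0.0,0.0]]
linear [[0,0,8],[0,0,8],[0,0,8],[0,0,8],[0,0,8],[-1,0,8],[0,0,7],[0,0,8]] 
rot [[0.0,0.0,0.0],[0.0,0.0,0.0],[0.0,0.0,0.0],[0.0,0.0,0.0],[0.0,0.0,0.0],[0.0,0.0,0.0],[0.0,0.0,0.0],[0.0,0.0,0.0]]
```

View pics/s7.png

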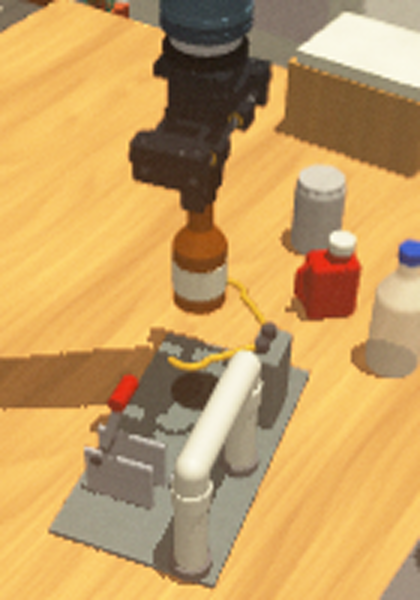

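The bottle hangs upright above the pad between the open rings, and the lever is still up. I'll lower it.

Call:
{"method": "send_rows", "body": {
  "linear": [
    [0,0,4],
    [0,1,6],
    [0,0,8],
    [0,0,8],
    [0,0,8],
    [0,0,8],
    [0,0,8],
    [0,0,8]
  ],
  "delta_rot": [
    [0,0,0],
    [0,0,0],
    [0,0,0],
    [0,0,0],
    [0,0,0],
    [0,0,0],
    [0,0,0],
    [0,0,0]
  ]
}}

```text
time_s: 18.1
position: [0.5507, 0.0762, 0.3827]
ee_rot: [-0.112, 0.994, -0.003, -0.001]
wrist_force: [-0.5, -0.2, -2.4]
opening: 0.0311
gripper_force: 30.0
```

Call:
{"method": "send_rows", "body": {
  "linear": [
    [0,0,8],
    [0,0,8],
    [0,0,8],
    [0,0,8],
    [0,0,8],
    [0,0,8],
    [0,0,6],
    [0,0,4]
  ],
  "delta_rot": [
    [0,0,0],
    [0,0,0],
    [0,0,0],
    [0,0,0],
    [0,0,0],
    [0,0,0],
    [0,0,0],
    [0,0,0]
  ]
}}

```text
time_s: 18.9
position: [0.5505, 0.0759, 0.3248]
ee_rot: [-0.112, 0.994, -0.003, -0.002]
wrist_force: [0.2, -0.4, -3.2]
opening: 0.031
gripper_force: 30.0
```

```bash
python3 - <<'E'
from h import *
st()
E
```

```text
t 18.9 grasp [0.5501 0.075  0.1778] clip mm [-21.8  80.1 177.8] z [-0.003 -0.006 -1.   ] y [-0.222  0.975 -0.005] F [ 0.2 -0.4 -3.2] op 0.031 gf 30.0 q [ 0.52  0.74 -1.06  1.81  0.74  1.05  0.97]
```

Call:
{"method": "send_rows", "body": {
  "linear": [
    [-1,0,3],
    [0,0,3],
    [0,0,3],
    [0,0,3],
    [0,0,2],
    [0,0,2],
    [0,0,1],
    [0,0,0]
  ],
  "delta_rot": [
    [0,0,0],
    [0,0,0],
    [0,0,0],
    [0,0,0],
    [0,0,0],
    [0,0,0],
    [0,0,0],
    [0,0,0]
  ]
}}

```text
time_s: 19.7
position: [0.5515, 0.076, 0.3084]
ee_rot: [-0.112, 0.994, -0.003, -0.002]
wrist_force: [0.1, -0.5, -2.5]
opening: 0.0315
gripper_force: 30.0
```

Call:
{"method": "send_rows", "body": {
  "linear": [
    [0,0,1],
    [0,0,0],
    [0,0,1],
    [0,0,0],
    [0,0,0],
    [0,0,0],
    [0,0,0],
    [0,0,0]
  ],
  "delta_rot": [
    [0,0,0],
    [0,0,0],
    [0,0,0],
    [0,0,0],
    [0,0,0],
    [0,0,0],
    [0,0,0],
    [0,0,0]
  ]
}}

```text
time_s: 20.5
position: [0.5515, 0.076, 0.3065]
ee_rot: [-0.112, 0.994, -0.003, -0.001]
wrist_force: [0.0, -0.1, -2.6]
opening: 0.0311
gripper_force: 30.0
```

```bash
python3 - <<'E'
from h import *
st()
E
```

```text
t 20.5 grasp [0.5512 0.0752 0.1595] clip mm [-20.7  80.  159.5] z [-0.002 -0.006 -1.   ] y [-0.222  0.975 -0.005] F [ 0.  -0.1 -2.6] op 0.0311 gf 30.0 q [ 0.51  0.76 -1.03  1.82  0.77  1.03  0.95]
```

Call:
{"method": "send_rows", "body": {
  "linear": [
    [0,0,1],
    [0,0,0],
    [0,0,1],
    [0,0,0],
    [0,0,0.5],
    [0,0,0],
    [0,0,0],
    [0,0,0]
  ],
  "delta_rot": [
    [0,0,0],
    [0,0,0],
    [0,0,0],
    [0,0,0],
    [0,0,0],
    [0,0,0],
    [0,0,0],
    [0,0,0]
  ]
}}

```text
time_s: 21.3
position: [0.5515, 0.076, 0.304]
ee_rot: [-0.112, 0.994, -0.003, -0.001]
wrist_force: [0.1, -0.7, -2.2]
opening: 0.031
gripper_force: 30.0
```

Call:
{"method": "send_rows", "body": {
  "linear": [
    [0,0,0.5],
    [0,0,0],
    [0,0,0.5],
    [0,0,0],
    [0,0,0.5],
    [0,0,0],
    [0,0,0],
    [0,0,0]
  ],
  "delta_rot": [
    [0,0,0],
    [0,0,0],
    [0,0,0],
    [0,0,0],
    [0,0,0],
    [0,0,0],
    [0,0,0],
    [0,0,0]
  ]
}}

```text
time_s: 22.1
position: [0.5519, 0.0765, 0.3035]
ee_rot: [-0.112, 0.994, -0.003, -0.001]
wrist_force: [-1.3, 0.5, 7.3]
opening: 0.0311
gripper_force: 29.9
```

It has made contact. I'll ease the load slightly, then release and rise.

Call:
{"method": "send_rows", "body": {
  "linear": [
    [0,0,-0.5],
    [0,0,0],
    [0,0,0],
    [0,0,0],
    [0,0,0],
    [0,0,0],
    [0,0,0],
    [0,0,0]
  ],
  "delta_rot": [
    [0,0,0],
    [0,0,0],
    [0,0,0],
    [0,0,0],
    [0,0,0],
    [0,0,0],
    [0,0,0],
    [0,0,0]
  ]
}}

```text
time_s: 22.9
position: [0.5517, 0.0763, 0.3035]
ee_rot: [-0.112, 0.994, -0.003, -0.001]
wrist_force: [0.0, -0.1, 5.4]
opening: 0.0314
gripper_force: 29.9
```

Call:
{"method": "send_rows", "body": {
  "linear": [
    [0,0,0],
    [0,0,0],
    [0,0,0],
    [0,0,0],
    [0,0,0],
    [0,0,0],
    [0,0,0],
    [0,0,0]
  ],
  "delta_rot": [
    [0,0,0],
    [0,0,0],
    [0,0,0],
    [0,0,0],
    [0,0,0],
    [0,0,0],
    [0,0,0],
    [0,0,0]
  ],
  "fingers": -0.8
}}

```text
time_s: 23.7
position: [0.5515, 0.076, 0.303]
ee_rot: [-0.112, 0.994, -0.003, -0.001]
wrist_force: [-0.3, 0.4, 0.6]
opening: 0.0792
gripper_force: 0.0
```

Call:
{"method": "send_rows", "body": {
  "linear": [
    [0,0,-4],
    [0,0,-10],
    [0,0,-14],
    [0,0,-16],
    [0,0,-18],
    [0,0,-18],
    [0,0,-12],
    [0,0,-6]
  ],
  "delta_rot": [
    [0,0,0],
    [0,0,0],
    [0,0,0],
    [0,0,0],
    [0,0,0],
    [0,0,0],
    [0,0,0],
    [0,0,0]
  ]
}}

```text
time_s: 24.5
position: [0.5519, 0.0767, 0.4027]
ee_rot: [-0.111, 0.994, -0.003, -0.0]
wrist_force: [-0.0, 0.6, -0.2]
opening: 0.0793
gripper_force: 0.0
```

```bash
python3 - <<'E'
from h import *
st()
R=lev(np.radians(35)); z=R.apply([0,0,1]); a=arc(1.3)-.005*z
plan([(a+[0,0,.09],R,16)])
im=r.camera("scene"); cv2.imwrite('pics/scene8.png',im[:,:,::-1])
hsv=cv2.cvtColor(im,cv2.COLOR_RGB2HSV)
# label/brown mask bottle: expected pixel of bottle axis points
for h in (.03,.08,.12,.16): print(h,proj("scene",[.5512,.0752,.008+h]).round(1), )
m=((hsv[...,0]<14)&(hsv[...,1]>150)&(hsv[...,2]<150)&(hsv[...,2]>40)).astype('uint8')
u,v=proj("scene",[.5512,.0752,.09])[0]; sub=m[int(v)-45:int(v)+40,int(u)-25:int(u)+25]
for i in range(0,85,5):
    x=np.where(sub[i])[0]; print(i+int(v)-45, (x.min()+int(u)-25,x.max()+int(u)-25,len(x)) if len(x) else '')
E
```

```text
t 24.5 grasp [0.5519 0.0759 0.2557] clip mm [-19.9  80.5 255.7] z [-0.    -0.006 -1.   ] y [-0.221  0.975 -0.005] F [-0.   0.6 -0.2] op 0.0793 gf 0.0 q [ 0.58  0.65 -1.14  1.75  0.64  1.18  1.04]
linear [[7,-10,1],[7,-10,1],[6,-10,1],[7,-10,1],[7,-10,0],[7,-10,1],[7,-11,1],[7,-10,0]] 
rot [[0.0,-0.04,0.0],[0.0,-0.04,0.0],[0.0,-0.03,0.0],[0.0,-0.04,0.0],[0.0,-0.04,0.0],[0.0,-0.04,0.0],[0.0,-0.04,0.0],[0.0,-0.04,0.0]]
linear [[7,-10,1],[7,-10,1],[7,-10,0],[7,-10,0],[7,-10,1],[7,-10,0],[7,-10,0],[7,-10,0]] 
rot [[0.0,-0.03,0.0],[0.0,-0.04,0.0],[0.0,-0.04,0.0],[0.0,-0.04,0.0],[0.0,-0.04,0.0],[0.0,-0.04,0.0],[0.0,-0.03,0.0],[-0.01,-0.04,0.0]]
0.03 [[266.  203.3]]
0.08 [[266.2 192.4]]
0.12 [[266.3 183.2]]
0.16 [[266.5 173.6]]
146 (np.int64(274), np.int64(274), 1)
151 (np.int64(246), np.int64(255), 3)
156 
161 (np.int64(262), np.int64(262), 1)
166 
171 
176 (np.int64(262), np.int64(265), 4)
181 (np.int64(262), np.int64(267), 5)
186 (np.int64(263), np.int64(268), 5)
191 (np.int64(260), np.int64(267), 6)
196 (np.int64(258), np.int64(261), 4)
201 
206 
211 (np.int64(244), np.int64(260), 3)
216 
221 
226
```

The bottle's neck columns lie at about 262–268 px, against 266 expected, so it stands upright on the pad. Now back to the lever.

Call:
{"method": "send_rows", "body": {
  "linear": [
    [7,-10,1],
    [7,-10,1],
    [6,-10,1],
    [7,-10,1],
    [7,-10,0],
    [7,-10,1],
    [7,-11,1],
    [7,-10,0]
  ],
  "delta_rot": [
    [0,-0.04,0],
    [0,-0.04,0],
    [0,-0.03,0],
    [0,-0.04,0],
    [0,-0.04,0],
    [0,-0.04,0],
    [0,-0.04,0],
    [0,-0.04,0]
  ],
  "fingers": -0.2
}}

```text
time_s: 25.35
position: [0.5168, -0.0151, 0.3876]
ee_rot: [-0.111, 0.982, 0.015, 0.152]
wrist_force: [0.0, -0.2, -0.3]
opening: 0.0529
gripper_force: 0.0
```

Call:
{"method": "send_rows", "body": {
  "linear": [
    [7,-10,1],
    [7,-10,1],
    [7,-10,0],
    [7,-10,0],
    [7,-10,1],
    [7,-10,0],
    [7,-10,0],
    [7,-10,0]
  ],
  "delta_rot": [
    [0,-0.03,0],
    [0,-0.04,0],
    [0,-0.04,0],
    [0,-0.04,0],
    [0,-0.04,0],
    [0,-0.04,0],
    [0,-0.03,0],
    [0,-0.04,0]
  ]
}}

```text
time_s: 26.15
position: [0.4864, -0.104, 0.3617]
ee_rot: [-0.107, 0.948, 0.031, 0.297]
wrist_force: [0.0, -1.0, 0.4]
opening: 0.0528
gripper_force: 0.0
```

```bash
python3 - <<'E'
from h import *
st()
R=lev(np.radians(35)); z=R.apply([0,0,1])
# reuse pose at which barrel was last held, clip (-39.2,-79.2,154.9)
plan([(clip([-39.2,-79.2,180]),R,10),(clip([-39.2,-79.2,155]),R,6)])
E
```

```text
t 26.15 grasp [ 0.5683 -0.086   0.241 ] clip mm [-40.  -80.9 241. ] z [ 0.557  0.123 -0.821] y [-0.222  0.975 -0.004] F [ 0.  -1.   0.4] op 0.0528 gf 0.0 q [ 1.13  0.5  -1.13  2.15  0.92  0.28  1.15]
linear [[3,0,5],[4,0,5],[3,0,5],[4,1,5],[3,0,5],[4,0,5],[3,0,5],[4,0,5]] 
rot [[0.0,0.0,0.0],[0.0,0.0,0.0],[0.0,0.0,0.0],[0.0,0.0,0.0],[0.0,0.0,0.0],[0.0,0.0,0.0],[0.0,0.0,0.0],[0.0,0.0,0.0]]
linear [[3,0,5],[4,0,6],[2,0,3],[2,0,3],[3,0,4],[2,0,3],[3,0,4],[2,0,3]] 
rot [[0.0,0.0,0.0],[0.0,0.0,0.0],[0.0,0.0,0.0],[0.0,0.0,0.0],[0.0,0.0,0.0],[0.0,0.0,0.0],[0.0,0.0,0.0],[0.0,0.0,0.0]]
```

Call:
{"method": "send_rows", "body": {
  "linear": [
    [3,0,5],
    [4,0,5],
    [3,0,5],
    [4,1,5],
    [3,0,5],
    [4,1,5],
    [3,0,5],
    [4,0,5]
  ],
  "delta_rot": [
    [0,0,0],
    [0,0,0],
    [0,0,0],
    [0,0,0],
    [0,0,0],
    [0,0,0],
    [0,0,0],
    [0,0,0]
  ]
}}

```text
time_s: 26.95
position: [0.4866, -0.1007, 0.3131]
ee_rot: [-0.108, 0.948, 0.031, 0.297]
wrist_force: [0.5, -0.4, -0.3]
opening: 0.0528
gripper_force: 0.0
```

Call:
{"method": "send_rows", "body": {
  "linear": [
    [3,0,5],
    [4,0,6],
    [2,0,3],
    [2,0,3],
    [3,0,4],
    [2,0,3],
    [3,0,4],
    [2,0,3]
  ],
  "delta_rot": [
    [0,0,0],
    [0,0,0],
    [0,0,0],
    [0,0,0],
    [0,0,0],
    [0,0,0],
    [0,0,0],
    [0,0,0]
  ]
}}

```text
time_s: 27.75
position: [0.4869, -0.1009, 0.2755]
ee_rot: [-0.108, 0.948, 0.031, 0.297]
wrist_force: [1.0, 0.9, 0.4]
opening: 0.053
gripper_force: 0.0
```

Call:
{"method": "send_rows", "body": {
  "linear": [
    [0,0,0],
    [0,0,0],
    [0,0,0],
    [0,0,0],
    [0,0,0],
    [0,0,0],
    [0,0,0],
    [0,0,0]
  ],
  "delta_rot": [
    [0,0,0],
    [0,0,0],
    [0,0,0],
    [0,0,0],
    [0,0,0],
    [0,0,0],
    [0,0,0],
    [0,0,0]
  ],
  "fingers": 1
}}

```text
time_s: 28.55
position: [0.4868, -0.102, 0.2761]
ee_rot: [-0.107, 0.948, 0.031, 0.297]
wrist_force: [3.7, -0.5, -4.9]
opening: 0.0354
gripper_force: 30.0
```

```bash
python3 - <<'E'
from h import *
st()
s=r.sense();R=Ro.from_quat(s['ee_rot']);z=R.apply([0,0,1]);g=s['position']+.147*z
off=g-arc(1.3)
print('off along tool',R.inv().apply(off)*1e3)
plan([(arc(a)+off,R,2) for a in np.linspace(1.3,0,13)[1:]])
E
```

```text
t 28.55 grasp [ 0.5687 -0.0841  0.1553] clip mm [-39.1 -79.2 155.3] z [ 0.557  0.122 -0.821] y [-0.221  0.975 -0.005] F [ 3.7 -0.5 -4.9] op 0.0354 gf 30.0 q [ 0.99  0.65 -0.98  2.2   1.76  0.26  0.38]
off along tool [-1.14322993  0.79905367 -7.23118594]
linear [[-3,0,4],[-3,0,4],[-2,0,4],[-3,0,4],[-2,0,5],[-2,0,4],[-1,0,5],[-2,0,4]] 
rot [[0.0,0.0,0.0],[0.0,0.0,0.0],[0.0,0.0,0.0],[0.0,0.0,0.0],[0.0,0.0,0.0],[0.0,0.0,0.0],[0.0,0.0,0.0],[0.0,0.0,0.0]]
linear [[-1,0,5],[-1,0,5],[0,0,5],[-1,0,5],[0,0,4],[0,0,5],[1,0,5],[1,0,5]] 
rot [[0.0,0.0,0.0],[0.0,0.0,0.0],[0.0,0.0,0.0],[0.0,0.0,0.0],[0.0,0.0,0.0],[0.0,0.0,0.0],[0.0,0.0,0.0],[0.0,0.0,0.0]]
linear [[1,0,5],[1,0,5],[1,0,4],[2,0,5],[2,0,4],[2,0,5],[3,1,4],[2,0,4]] 
rot [[0.0,0.0,0.0],[0.0,0.0,0.0],[0.0,0.0,0.0],[0.0,0.0,0.0],[0.0,0.0,0.0],[0.0,0.0,0.0],[0.0,0.0,0.0],[0.0,0.0,0.0]]
```

Gripped again at the same place as before. I'll drive it down the arc.

Call:
{"method": "send_rows", "body": {
  "linear": [
    [-3,0,4],
    [-3,0,4],
    [-2,0,4],
    [-3,0,4],
    [-2,0,5],
    [-2,0,4],
    [-1,0,5],
    [-2,0,4]
  ],
  "delta_rot": [
    [0,0,0],
    [0,0,0],
    [0,0,0],
    [0,0,0],
    [0,0,0],
    [0,0,0],
    [0,0,0],
    [0,0,0]
  ]
}}

```text
time_s: 29.35
position: [0.5202, -0.0945, 0.2578]
ee_rot: [-0.107, 0.948, 0.031, 0.297]
wrist_force: [-3.2, -2.7, 1.5]
opening: 0.0357
gripper_force: 30.0
```

Call:
{"method": "send_rows", "body": {
  "linear": [
    [-1,0,5],
    [-1,0,5],
    [0,0,5],
    [-1,0,5],
    [0,0,4],
    [0,0,5],
    [1,0,5],
    [1,0,5]
  ],
  "delta_rot": [
    [0,0,0],
    [0,0,0],
    [0,0,0],
    [0,0,0],
    [0,0,0],
    [0,0,0],
    [0,0,0],
    [0,0,0]
  ]
}}

```text
time_s: 30.15
position: [0.5433, -0.0893, 0.2269]
ee_rot: [-0.107, 0.948, 0.031, 0.298]
wrist_force: [0.4, -1.7, 3.3]
opening: 0.0351
gripper_force: 30.0
```

```bash
python3 - <<'E'
from h import *
st()
s=r.sense();R=Ro.from_quat(s['ee_rot']);z=R.apply([0,0,1]);g=s['position']+.147*z
off=R.apply([-.001,.0008,-.0072]); d=RC.inv().apply(g-off-C0)*1e3-[-60,-80,62];a0=np.arctan2(d[2],d[0]);print(d,a0)
plan([(arc(a)+off,R,1) for a in np.linspace(a0,-.01,9)[1:]])
E
```

```text
t 30.15 grasp [ 0.6253 -0.0713  0.1063] clip mm [ 18.9 -79.3 106.3] z [ 0.558  0.123 -0.821] y [-0.222  0.975 -0.005] F [ 0.4 -1.7  3.3] op 0.0351 gf 30.0 q [ 0.89  0.84 -0.96  2.09  1.9   0.38  0.31]
[82.20048372 -0.14398861 37.78045783] 0.43081975255482674
linear [[1,0,5],[2,0,5],[1,0,4],[2,0,5],[2,0,4],[2,0,5],[3,0,4],[3,0,4]] 
rot [[0.0,0.0,0.0],[0.0,0.0,0.0],[0.0,0.0,0.0],[0.0,0.0,0.0],[0.0,0.0,0.0],[0.0,0.0,0.0],[0.0,0.0,0.0],[0.0,0.0,0.0]]
```

Call:
{"method": "send_rows", "body": {
  "linear": [
    [1,0,5],
    [2,0,5],
    [1,0,4],
    [2,0,5],
    [2,0,4],
    [2,0,5],
    [3,0,4],
    [3,0,4]
  ],
  "delta_rot": [
    [0,0,0],
    [0,0,0],
    [0,0,0],
    [0,0,0],
    [0,0,0],
    [0,0,0],
    [0,0,0],
    [0,0,0]
  ]
}}

```text
time_s: 30.95
position: [0.5507, -0.0877, 0.1883]
ee_rot: [-0.107, 0.948, 0.031, 0.298]
wrist_force: [7.0, 1.0, 2.2]
opening: 0.0356
gripper_force: 30.0
```

```bash
cat >> h.py <<'E'
def ang():
    s=r.sense();R=Ro.from_quat(s['ee_rot']);g=s['position']+R.apply([0,0,.147])
    d=RC.inv().apply(g-R.apply([-.001,.0008,-.0072])-C0)*1e3-[-60,-80,62];print(d,np.arctan2(d[2],d[0]))
E
python3 -c "
from h import *
st();ang()"
```

```text
t 30.95 grasp [ 0.6328 -0.0696  0.0677] clip mm [ 26.6 -79.3  67.7] z [ 0.558  0.123 -0.82 ] y [-0.222  0.975 -0.005] F [7.  1.  2.2] op 0.0356 gf 30.0 q [ 0.88  0.96 -0.97  2.07  2.04  0.45  0.24]
[89.92479438 -0.17928705 -0.75257224] -0.008368711580123922
```

Call:
{"method": "send_rows", "body": {
  "linear": [
    [1,0,1],
    [1,0,1],
    [0,0,0],
    [0,0,0],
    [0,0,0],
    [0,0,0],
    [0,0,0],
    [0,0,0]
  ],
  "delta_rot": [
    [0,0,0],
    [0,0,0],
    [0,0,0],
    [0,0,0],
    [0,0,0],
    [0,0,0],
    [0,0,0],
    [0,0,0]
  ]
}}

```text
time_s: 31.75
position: [0.5505, -0.0878, 0.1858]
ee_rot: [-0.107, 0.948, 0.031, 0.298]
wrist_force: [10.9, 0.5, -0.7]
opening: 0.0356
gripper_force: 30.0
```

Call:
{"method": "send_rows", "body": {
  "linear": [
    [-1,0,-1],
    [0,0,0],
    [0,0,0],
    [0,0,0],
    [0,0,0],
    [0,0,0],
    [0,0,0],
    [0,0,0]
  ],
  "delta_rot": [
    [0,0,0],
    [0,0,0],
    [0,0,0],
    [0,0,0],
    [0,0,0],
    [0,0,0],
    [0,0,0],
    [0,0,0]
  ],
  "fingers": -0.2
}}

```text
time_s: 32.55
position: [0.5495, -0.0881, 0.1867]
ee_rot: [-0.107, 0.948, 0.031, 0.297]
wrist_force: [-1.1, -0.5, 0.5]
opening: 0.0531
gripper_force: 0.0
```

Call:
{"method": "send_rows", "body": {
  "linear": [
    [0,0,-4],
    [0,0,-8],
    [0,0,-12],
    [0,0,-14],
    [0,0,-14],
    [0,0,-14],
    [0,0,-10],
    [0,0,-4]
  ],
  "delta_rot": [
    [0,0,0],
    [0,0,0],
    [0,0,0],
    [0,0,0],
    [0,0,0],
    [0,0,0],
    [0,0,0],
    [0,0,0]
  ]
}}

```text
time_s: 33.35
position: [0.5044, -0.098, 0.2538]
ee_rot: [-0.107, 0.948, 0.03, 0.298]
wrist_force: [-0.6, 1.0, 0.7]
opening: 0.0529
gripper_force: 0.0
```

```bash
python3 -c "
from h import *
st()
s=r.sense();R=Ro.from_quat(s['ee_rot']);g=s['position']+R.apply([0,0,.147])
plan([(g+[0,0,.1],R,8)])"
```

```text
t 33.35 grasp [ 0.5863 -0.0802  0.1331] clip mm [-21.1 -79.3 133.1] z [ 0.558  0.121 -0.821] y [-0.222  0.975 -0.007] F [-0.6  1.   0.7] op 0.0529 gf 0.0 q [ 0.96  0.74 -0.99  2.17  1.86  0.33  0.31]
linear [[-7,0,-10],[-7,0,-11],[-7,0,-10],[-8,0,-10],[-7,0,-10],[-7,-1,-11],[-7,0,-10],[-7,0,-10]] 
rot [[0.0,0.0,0.0],[0.0,0.0,0.0],[0.0,0.0,0.0],[0.0,0.0,0.0],[0.0,0.0,0.0],[0.0,0.0,0.0],[0.0,0.0,0.0],[0.0,0.0,0.0]]
```

Call:
{"method": "send_rows", "body": {
  "linear": [
    [-7,0,-10],
    [-7,0,-11],
    [-7,0,-10],
    [-8,0,-10],
    [-7,0,-10],
    [-7,0,-11],
    [-7,0,-10],
    [-7,0,-10]
  ],
  "delta_rot": [
    [0,0,0],
    [0,0,0],
    [0,0,0],
    [0,0,0],
    [0,0,0],
    [0,0,0],
    [0,0,0],
    [0,0,0]
  ]
}}

```text
time_s: 34.15
position: [0.5046, -0.0972, 0.353]
ee_rot: [-0.107, 0.948, 0.031, 0.297]
wrist_force: [-0.2, -0.8, 0.0]
opening: 0.053
gripper_force: 0.0
```

```bash
python3 - <<'E'
from h import *
st()
a={n:cv2.imread(f'pics/{n}0.png') for n in('top','scene')}
for n in a:
    b=r.camera(n)[:,:,::-1].copy(); cv2.imwrite(f'pics/{n}9.png',b)
    for nm,im in(('start',a[n]),('now',b)):
        h=cv2.cvtColor(im,cv2.COLOR_BGR2HSV).astype(int)
        red=((h[...,0]<6)|(h[...,0]>174))&(h[...,1]>170)&(h[...,2]>70)
        gold=(h[...,0]>16)&(h[...,0]<30)&(h[...,1]>(150 if n=='top' else 190))&(h[...,2]>100)
        def st_(m,x0,x1,y0,y1):
            ys,xs=np.where(m[y0:y1,x0:x1]); return (len(xs),)+((xs.mean().round(1)+x0,ys.mean().round(1)+y0,xs.min()+x0,xs.max()+x0,ys.min()+y0,ys.max()+y0) if len(xs) else ())
        if n=='top': print(n,nm,'barrel',st_(red,240,300,130,180),'gold',st_(gold,180,250,140,215))
        else: print(n,nm,'gold',st_(gold,240,310,165,215))
E
```

```text
t 34.15 grasp [ 0.5864 -0.0792  0.2322] clip mm [-20.8 -78.4 232.2] z [ 0.557  0.122 -0.822] y [-0.222  0.975 -0.005] F [-0.2 -0.8  0. ] op 0.053 gf 0.0 q [ 1.11  0.58 -1.17  2.12  1.12  0.34  0.96]
top start barrel (47, np.float64(267.9), np.float64(155.2), np.int64(262), np.int64(274), np.int64(152), np.int64(159)) gold (164, np.float64(213.0), np.float64(183.7), np.int64(201), np.int64(225), np.int64(165), np.int64(200))
top now barrel (0,) gold (147, np.float64(213.5), np.float64(184.0), np.int64(201), np.int64(225), np.int64(165), np.int64(200))
scene start gold (86, np.float64(270.9), np.float64(187.5), np.int64(259), np.int64(286), np.int64(181), np.int64(194))
scene now gold (78, np.float64(270.1), np.float64(188.7), np.int64(247), np.int64(286), np.int64(165), np.int64(194))
```

The rings sit exactly as they did when closed at the start. The arm hides the barrel from above, so I'll move it aside to confirm the lever is down.

Call:
{"method": "send_rows", "body": {
  "linear": [
    [-2,-15,-5],
    [-2,-25,-5],
    [-2,-30,-5],
    [-2,-30,-5],
    [-2,-30,-5],
    [-2,-30,-5],
    [-2,-20,0],
    [0,-10,0]
  ],
  "delta_rot": [
    [0,0,0],
    [0,0,0],
    [0,0,0],
    [0,0,0],
    [0,0,0],
    [0,0,0],
    [0,0,0],
    [0,0,0]
  ]
}}

```text
time_s: 35.05
position: [0.5416, -0.2859, 0.3851]
ee_rot: [-0.106, 0.949, 0.03, 0.297]
wrist_force: [-0.0, -0.0, 0.1]
opening: 0.0531
gripper_force: 0.0
```

```bash
python3 - <<'E'
from h import *
st()
a=cv2.imread('pics/top0.png'); b=r.camera('top')[:,:,::-1].copy(); cv2.imwrite('pics/top10.png',b)
for im in(a,b):
    h=cv2.cvtColor(im,cv2.COLOR_BGR2HSV).astype(int)
    red=((h[...,0]<6)|(h[...,0]>174))&(h[...,1]>170)&(h[...,2]>70)
    for x0,x1,y0,y1 in((240,310,130,200),(110,160,170,215)):
        ys,xs=np.where(red[y0:y1,x0:x1]); print(len(xs),(xs.mean()+x0,ys.mean()+y0,xs.min()+x0,xs.max()+x0,ys.min()+y0,ys.max()+y0) if len(xs) else '')
# bottle cap (black, z=.168) centre in the top view
u,v=proj('top',[.5515,.0755,.168])[0];g=b.max(2)
m=(g[int(v)-14:int(v)+15,int(u)-14:int(u)+15]<45);n,l,s,c=cv2.connectedComponentsWithStats(m.astype('uint8'))
print('cap expect',u,v,[(s[i].tolist(),(c[i]+[int(u)-14,int(v)-14]).round(1).tolist()) for i in range(1,n)])
d=cv2.absdiff(a,b).max(2)>40; print('moved px near jug/can/pets/sponge',d[120:215,75:160].sum(),d[200:250,75:110].sum(),d[80:135,345:385].sum(),d[185:235,370:425].sum())
E
```

```text
t 35.05 grasp [ 0.6234 -0.2682  0.2642] clip mm [ -26.8 -270.8  264.2] z [ 0.557  0.12  -0.822] y [-0.219  0.976 -0.005] F [-0.  -0.   0.1] op 0.0531 gf 0.0 q [ 1.36  0.78 -1.24  1.82  0.74  0.56  1.69]
47 (np.float64(267.8510638297872), np.float64(155.2127659574468), np.int64(262), np.int64(274), np.int64(152), np.int64(159))
210 (np.float64(134.81428571428572), np.float64(191.9857142857143), np.int64(119), np.int64(144), np.int64(178), np.int64(201))
50 (np.float64(267.8), np.float64(155.36), np.int64(262), np.int64(274), np.int64(152), np.int64(159))
214 (np.float64(134.94392523364485), np.float64(191.97196261682242), np.int64(119), np.int64(144), np.int64(178), np.int64(201))
cap expect 213.77901680559836 185.8353790823516 [([6, 0, 16, 26, 247], [212.7, 184.4]), ([18, 0, 3, 4, 8], [218.4, 172.1]), ([0, 2, 4, 8, 14], [200.4, 176.1]), ([27, 28, 1, 1, 1], [226.0, 199.0])]
moved px near jug/can/pets/sponge 0 0 574 439
```

The barrel, rings, jug and can match the start view, and the bottle cap is where it should be. The difference near the sponge and the right PET bottle is where the arm now hangs in view, and the wrist force there reads zero. Handing in.

```bash
python3 -c "
from workcell import r
print(r.finish_job())"
```

```text
the job is handed in; nothing more can be done
None
```

The job is handed in: I lifted the lever until the rings opened, stood the bottle upright on the pad, and pressed the lever back down so the rings closed round its neck, in about 35 s; the last images matched this, except that the arm blocked a final check of the sponge and the right-hand PET bottle.

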